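# Bolt and pin the reagent locker

### The job

Lock the reagent locker: slide the barrel bolt on its sloping lid fully home into its keeper, then take the locking pin (the one with the plain, thick round head) from the white rack and push it fully home in the bore behind the bolt, so that the bolt cannot slide back. Leave everything else on the bench where it stands, and let go of the pin.

Things in the scene. Friction and masses are not known exactly. Their poses are not given: they have to be found in the camera images.
- locker: white-painted steel reagent locker, fixed, 200 (its x) x 300 mm (its y), origin at the centre of its underside, front facing its -x. Front edge 65 mm high, then the lid slopes up at 35 degrees over own x = -100 to +30 mm, then an upright rear part rises to 200 mm. A steel barrel bolt lies across the lid along the locker's y, on the line own x = +12 mm.
- bolt (a joint): slide of the bolt in m: 0 drawn back, 0.05 fully home at its stop, 16 mm into its keeper; grows along the locker's +y. Needs about 4 N plus a little drag, stays where left. Its 12 mm rod reaches 95 mm behind the handle and 63 mm ahead; its rear end blocks the pin bore until the slide is about 0.046.
- bolt_knob (a point): centre of the bolt handle's grip: round steel, 16 mm across, 30 mm long, on a 10 mm stem, square to the lid; this point is 49 mm out from the lid. Axes: z square out of the lid (leans 35 degrees from vertical to the locker's front), y the way the bolt slides home, x up the slope. Bolt guides and keeper stand at most 28 mm out from the lid.
- bore (a point): mouth centre of the pin bore, in the top of a 34 x 34 mm steel block 30 mm tall on the lid, in line with the bolt, 105 mm behind its handle when home. Round, 11.5 mm wide, 2 mm chamfer, 30 mm deep, closed below by the lid. Axes: z out of the bore, square to the lid (35 degrees from vertical), y the way the bolt slides home, x up the slope.
- pin_head (a point): locking pin, loose, steel, about 80 g: shank 10 mm wide, 40 mm long, 2 mm chamfered foot; above it a plain round head 18 mm wide, 30 mm long. This point: centre of the head, 55 mm above the foot; z axis from foot to head. Starts upright in a rack well, foot 10 mm and head 50 to 80 mm above the bench. Fully home, this point is 25 mm out from the bore's mouth.
- rack: white plastic block, fixed, 60 (its x) x 190 (its y) x 40 mm tall, origin at the centre of its underside; three round wells 13 mm wide, 30 mm deep in a row along its y at -60, 0, +60 mm, holding the locking pin and two other steel parts in any order.
- rod_mid (a point): half-way up a plain steel rod, 10 mm in diameter, 130 mm long, upright in a well, its top 140 mm above the bench: not the locking pin, to be left
- screw_mid (a point): half-way up a steel part with a 10 mm shank and a flat disc head 32 mm wide and 8 mm thick, in a well, its top 52 mm above the bench: not the locking pin, to be left
- flask: conical glass flask, 74 mm wide, 112 mm tall; loose, to be left as it is; origin at the centre of its underside
- beaker: glass beaker, 66 mm wide, 85 mm tall; loose, to be left as it is; origin at the centre of its underside
- wash_bottle: white plastic bottle, 60 mm wide, 170 mm tall; loose, to be left as it is; origin at the centre of its underside
- jar: brown glass jar with black cap, 66 mm wide, 80 mm tall; loose, to be left as it is; origin at the centre of its underside
- vial: small brown glass bottle, 32 mm wide, 60 mm tall, standing on the flat top of the locker's rear part; loose, to be left as it is; origin at the centre of its underside
- spatula: steel lab spatula, 200 mm long, lying on the bench; loose, to be left where it is; origin under its middle

How it is judged:
On the way:
1. the bolt is fully home in its keeper (value of joint bolt above 0.0455 m), for 0.2 s.
At the end, for the whole second after the job is handed in: The bolt is home (slide past 45.5 of 50 mm) and the locking pin stands in the bore behind it, released, head centre no more than 29 mm out from the bore's mouth (25 mm when fully home), within 6 mm of the bore's axis and 0.12 rad of its direction (value of joint bolt above 0.0455 m and z of pin_head in the frame of bore between 0.015 and 0.029 m and x of pin_head in the frame of bore between -0.006 and 0.006 m and y of pin_head in the frame of bore between -0.006 and 0.006 m and angle between the z axis of pin_head and the z axis of bore, either way round below 0.12 rad); the robot touches nothing.
It fails at once if one of the rack's other two parts moved by more than 30 mm (distance of any of rod_mid, screw_mid from where it was at the start of the episode above 0.03 m).
It fails at once if the flask, beaker or wash bottle moved by more than 30 mm (distance of any of flask, beaker, wash_bottle from where it was at the start of the episode above 0.03 m).
It fails at once if the jar, vial or spatula moved by more than 30 mm (distance of any of jar, vial, spatula from where it was at the start of the episode above 0.03 m).
It also fails if it takes over 54 s, if anything falls off the work surface, if the arm or the gripper's body presses on something with over 40 N, if the wrist force passes 120 N, or if a joint passes its speed limit or range.

### The arm

A 6-joint arm with a two-finger parallel gripper is mounted at the origin on the work surface. World frame = base frame: x ahead of the robot, y to its left, z up, the work surface at z = 0. Lengths are in m, angles in rad, forces in N, time in s.
With the tool pointing down it reaches from about 0.35 to 0.775 m from the base axis. Payload 5.5 kg.
Tool frame: the origin (TCP) lies on the centre line of the jaws, within the pads' length; the fingertips stand 8 mm ahead of it and the grasp point (between the pads) lies 11 mm behind it; z points along the fingers, y is the direction in which the jaws open and shut (so a half turn about z gives the same grasp; the last joint's range is limited). The gripper opens to 85 mm and grips with 20 to 120 N. Pads are 22 mm wide; open, the fingers measure 114 mm over their backs; the gripper's body (76 mm by 85 mm) begins 54 mm behind the grasp point. The pads swing forward as they close: fully open they stand 13 mm farther back than shut.
Start: joints at [0.979, 0.313, 0.046, 1.304, 0, 1.431], TCP at [0.251, 0.517, 0.239] pointing down, gripper open.
Joint ranges: [-2.76, 2.76], [-0.86, 1.69], [-1.03, 1.26], [-2.2, 2.34], [-1.47, 1.5], [-3.14, 3.14]. Speed limits (rad/s): [2.57, 2.57, 3.14, 3.14, 3.14, 3.14].

### API

Orientations are given as a unit quaternion [w, x, y, z].
In Python, from workcell import env gives the robot as it stands. The module is installed in compiled form; this text tells all that it offers.
- The arm moves only by the tool play_rows, never from a script. Its argument "steps" is a list of rows, each an object with "claw": the closure in counts, from 0 (fully open) to 255 (shut); "dp": the shift along the tool's x, y, z in m, a list of three; "angular": the turn, a rotation vector about the tool's x, y, z in degrees, a list of three. In form: [{"claw": claw, "dp": [dx, dy, dz], "angular": [wx, wy, wz]}, ...]. A call has exactly 8 rows; each row shifts and turns the commanded pose from where the row before left it, along the tool's axes as they then stand; what a row does not reach is not made up. A row lasts 1/12 s, in which the tool goes at most 41.7 mm and 7.16 degrees, less where a joint would pass 70% of its speed; a pose out of reach is approached as far as the arm can. A call is refused whole if a number of a shift passes 0.0417 or a number of a turn 7.16, either way. A call with a gripper value outside its range is refused whole. The fingers move at their own pace and stop on an object; "force" is the grip in N (left out, the last holds). Time passes only in rows, so rows that do not move let the fingers close, or fill a call up. It gives the time, the measured TCP pose, the force and the opening at its end, in the units of the state.
- env.get_state(): the state, without advancing time (a new reading comes with each control period).
- env.read_camera(name): name is "scene" or "top"; returns (picture, depth): 400x640x3 uint8, red, green, blue; 400x640 float32, m along the optical axis (not along the pixel's ray), 0 where there is no reading.
- env.calibration(name): a dict with "fx", "fy", "cx", "cy" (pixels), "world_from_camera" (4x4, takes a point from camera to world coordinates). Camera axes: x right, y down, z forward; pixel columns grow to the right and rows downward; lengths in m; the calibration is good to about 2 mm. A picture is of the moment at which its call begins. calibration takes no time and is no camera call.
- env.hand_in(): hands the job in, once; it reports no verdict.
The state is a dict: "clock": time; "joint_pos": joint angles; "qvel": joint speeds; "tau": joint torques, N m; "tcp_pos": TCP position; "orientation": TCP orientation; "wrist_force": force on the tool from outside, world axes, zero at the start; "ft_torque": the same for the moment, N m; "finger_gap": finger opening in m.
Only numpy, scipy, OpenCV 4.12 (cv2) and the standard library are available. Lean on these libraries where they do the work, as an engineer would, in place of code of your own. Each camera call takes 0.05 s, during which the arm holds its last target. There are 200 camera calls.

## Working session

There is one attempt and no reset: what is moved stays moved. The work goes in short steps, Python scripts to look and compute and a tool call to move; the robot and the scene stay as the last step left them, time stands still between calls to the robot, and variables do not carry over. Pictures are saved under pics/ and viewed, about 8 in all and at most 12, crops included, and the job is handed in when it is done.

Besides the shell and the picture viewer there is one more tool, called after ">>>" by a JSON object that holds its "method" and its "body". play_rows: Moves the arm, as the interface text tells. Its arguments: {"type":"object","properties":{"steps":{"type":"array","items":{"type":"object","properties":{"claw":{"type":"number"},"dp":{"type":"array","items":{"type":"number"}},"angular":{"type":"array","items":{"type":"number"}}}}},"force":{"type":"number"}},"required":["steps"]}

```bash
mkdir -p pics; cat > h.py <<'E'
import numpy as np, cv2
from workcell import env
def grab(n,tag):
    im,d=env.read_camera(n); np.savez(f'{tag}_{n}.npz',im=im,d=d)
    cv2.imwrite(f'pics/{tag}_{n}.png',im[:,:,::-1]); return im,d
def load(n,tag):
    z=np.load(f'{tag}_{n}.npz'); return z['im'],z['d']
def pts(n,d):
    c=env.calibration(n); v,u=np.mgrid[:d.shape[0],:d.shape[1]]
    P=np.stack([(u-c['cx'])/c['fx']*d,(v-c['cy'])/c['fy']*d,d],-1)
    T=np.array(c['world_from_camera']); return P@T[:3,:3].T+T[:3,3]
def ray(n,u,v,z):
    c=env.calibration(n);T=np.array(c['world_from_camera'])
    r=T[:3,:3]@np.array([(u-c['cx'])/c['fx'],(v-c['cy'])/c['fy'],1]);o=T[:3,3]
    return o+r*(z-o[2])/r[2]
E
python3 - <<'E'
from h import *
for n in('scene','top'):
    grab(n,'a'); c=env.calibration(n); print(n,c['fx'],np.round(c['world_from_camera'],3).tolist())
print(env.get_state())
E
```

```text
scene 364.53797557885065 [[0.566, 0.53, -0.631, 1.097], [0.824, -0.344, 0.45, -0.487], [0.022, -0.775, -0.631, 0.73], [0.0, 0.0, 0.0, 1.0]]
top 438.581387078949 [[-0.012, -0.994, 0.107, 0.392], [-1.0, 0.012, -0.0, -0.055], [-0.001, -0.107, -0.994, 1.446], [0.0, 0.0, 0.0, 1.0]]
{'clock': 0.1, 'joint_pos': array([ 9.79380134e-01,  3.13951798e-01,  4.50497436e-02,  1.30359642e+00,
       -8.61516031e-06,  1.43121102e+00]), 'qvel': array([ 6.74959725e-05, -1.90995617e-03,  3.79504073e-03,  1.08223007e-03,
       -6.02232726e-04, -2.54798366e-04]), 'tau': array([ 3.14536483e-03, -4.81725168e+01,  2.99243510e+01,  1.27735306e-02,
       -1.78186697e-04, -1.78705596e-05]), 'tcp_pos': array([0.25079626, 0.51690983, 0.23846544]), 'orientation': array([-3.00165526e-04,  2.23998550e-01,  9.74589106e-01, -7.96396449e-04]), 'wrist_force': array([-0.28118345, -0.21663376,  0.65100182]), 'ft_torque': array([-0.00178831, -0.02385071,  0.01605913]), 'finger_gap': 0.0851910355420761}
```

View pics/a_scene.png

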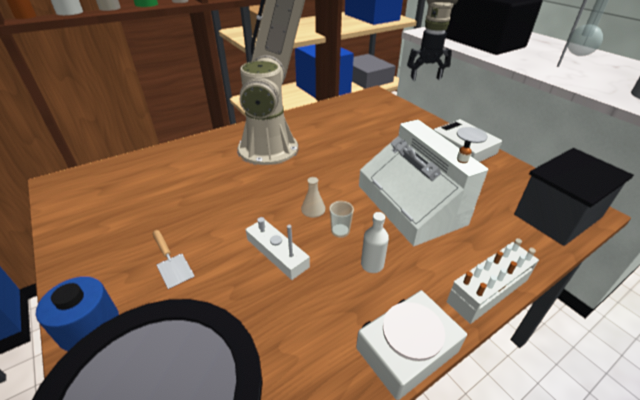

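View pics/a_top.png

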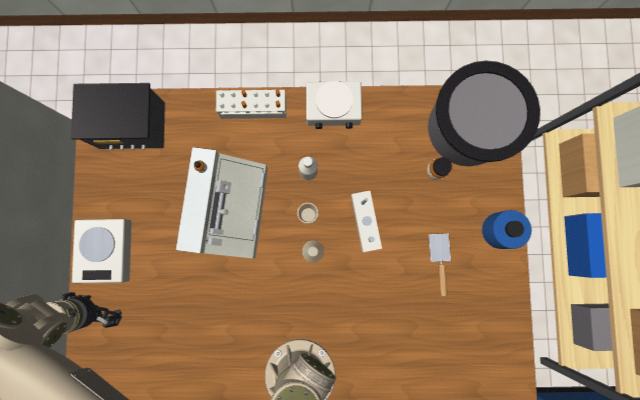

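The scene view shows the locker around (425,180) with its lid facing the rack, and the rack around (278,248), where the pin is at (262,223), the disc screw in the middle and the rod at (290,240). In the top view the locker is around (222,205), the bolt around (220,205), the rack around (367,221), and the pin at (371,239). Next I'll measure the geometry.

```bash
python3 - <<'E'
from h import *
im,d=load('top','a'); P=pts('top',d)
# locker: rear top (z~.2)
S=P[140:265,165:275].reshape(-1,3)
top=S[abs(S[:,2]-.2)<.006]; print('rear top',len(top),top[:,2].mean())
r=cv2.minAreaRect(top[:,:2].astype(np.float32)*1000); print(r, cv2.boxPoints(r).round(1).tolist())
a=S[S[:,2]>.055]; r=cv2.minAreaRect(a[:,:2].astype(np.float32)*1000); print('all',r,cv2.boxPoints(r).round(1).tolist())
# rack
S=P[185:255,345:390].reshape(-1,3); a=S[abs(S[:,2]-.04)<.006]
r=cv2.minAreaRect(a[:,:2].astype(np.float32)*1000); print('rack',len(a),a[:,2].mean(),r,cv2.boxPoints(r).round(1).tolist())
for lo,hi in((.048,.06),(.068,.095),(.1,.15)):
    q=S[(S[:,2]>lo)&(S[:,2]<hi)]; print(lo,len(q),np.median(q,0) if len(q) else 0)
q=S[(S[:,2]>.07)&(S[:,2]<.09)]; print(q.round(4).tolist())
c=cv2.resize(im[140:270,170:280],None,fx=5,fy=5,interpolation=cv2.INTER_CUBIC)
cs=load('scene','a')[0][110:290,240:500]
cv2.imwrite('pics/c1.png',c[:,:,::-1][:600]); cv2.imwrite('pics/c2.png',cv2.resize(cs,None,fx=3,fy=3,interpolation=cv2.INTER_CUBIC)[:,:,::-1])
E
```

```text
rear top 2404 0.1997369296975771
((537.783447265625, 256.60601806640625), (127.5311508178711, 300.3917541503906), 81.93384552001953) [[380.1000061035156, 214.5], [677.5, 172.39999389648438], [695.4000244140625, 298.70001220703125], [398.0, 340.79998779296875]]
all ((519.8336181640625, 125.37561798095703), (393.07354736328125, 300.9775390625), 82.09432220458984) [[343.70001220703125, -48.599998474121094], [641.9000244140625, -90.0], [695.9000244140625, 299.29998779296875], [397.79998779296875, 340.70001220703125]]
rack 939 0.0397577747717297 ((484.05755615234375, -220.76486206054688), (189.45904541015625, 60.80527114868164), 9.974163055419922) [[385.5, -207.1999969482422], [396.0, -267.1000061035156], [582.5999755859375, -234.3000030517578], [572.0999755859375, -174.39999389648438]]
0.048 75 [ 0.48462105 -0.22028875  0.05146043]
0.068 30 [ 0.42694342 -0.22948205  0.07990833]
0.1 13 [ 0.54212009 -0.20881093  0.13942856]
[[0.5427, -0.2056, 0.0816], [0.54, -0.206, 0.0775], [0.5393, -0.2085, 0.0835], [0.4332, -0.2278, 0.082], [0.4332, -0.2311, 0.08], [0.4302, -0.2248, 0.0803], [0.4302, -0.2284, 0.0759], [0.4301, -0.231, 0.0799], [0.4301, -0.2346, 0.0763], [0.4301, -0.2375, 0.0784], [0.427, -0.2245, 0.0816], [0.4271, -0.228, 0.079], [0.427, -0.2311, 0.0787], [0.427, -0.2343, 0.0784], [0.4269, -0.2371, 0.0807], [0.4241, -0.2253, 0.0748], [0.4239, -0.2277, 0.0809], [0.4239, -0.2311, 0.0785], [0.4238, -0.2337, 0.0818], [0.4238, -0.2367, 0.0826], [0.4209, -0.2246, 0.08], [0.4209, -0.2278, 0.0791], [0.4208, -0.231, 0.0783], [0.4208, -0.2343, 0.0769], [0.4207, -0.2371, 0.0794], [0.4179, -0.2251, 0.0748], [0.4177, -0.2273, 0.0821], [0.4177, -0.2305, 0.0814], [0.4177, -0.2338, 0.08]]
```

View pics/c1.png

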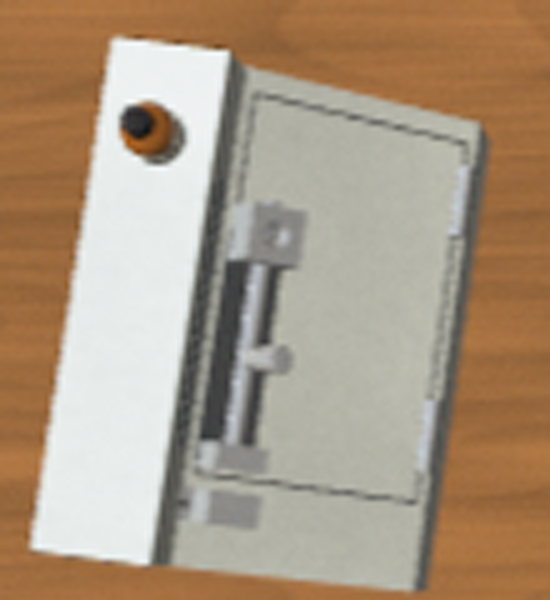

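View pics/c2.png

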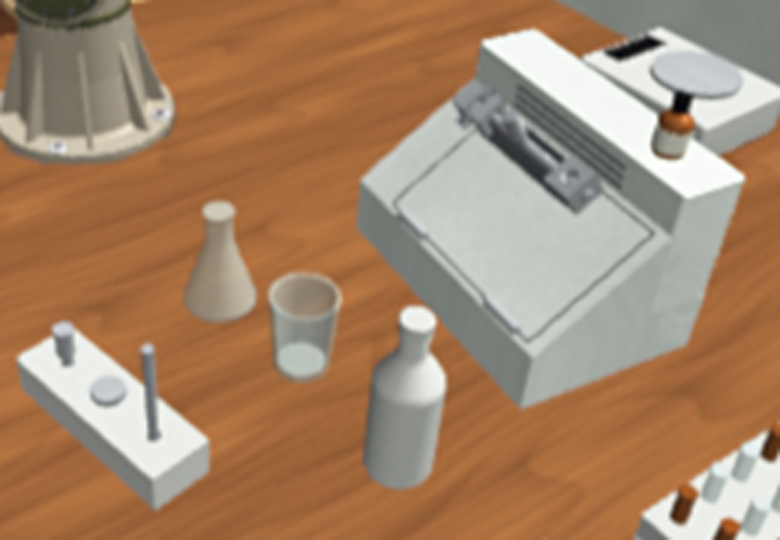

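The crops confirm it. The bore hole is at about top pixel (226,187), the knob tip at about (226,212), and the keeper on the robot's side. The pin head is the thick one nearest the robot.

```bash
cat >> h.py <<'E'
def lock(T,p):  # world->own
    return (np.asarray(p)-T[:3,3])@T[:3,:3]
E
python3 - <<'E'
from h import *
im,d=load('top','a'); P=pts('top',d)
S=P[140:265,165:275].reshape(-1,3)
top=S[abs(S[:,2]-.2)<.006]; top=top[top@[.1402,.9902,0]>.0]
e=np.array([.1402,.9902]); s=top[:,:2]@e; top=top[s>s.max()-.078]
r=cv2.minAreaRect(top[:,:2].astype(np.float32)*1000); print(r)
th=np.deg2rad(r[2] if r[1][0]<100 else r[2]+90); 
if np.sin(th)<0: th+=np.pi
print('yaw',np.rad2deg(th))
ex=np.array([np.cos(th),np.sin(th),0]);T=np.eye(4);T[:3,0]=ex;T[:3,1]=[-ex[1],ex[0],0]
T[:2,3]=np.array(r[0])/1000-ex[:2]*.065; print(T[:3,3]); np.save('T.npy',T)
# points in lid frame: origin at lid x=.012
c,s_=np.cos(np.deg2rad(35)),np.sin(np.deg2rad(35))
L=np.eye(4);L[:3,0]=[c,0,s_];L[:3,2]=[-s_,0,c];L[:3,3]=[.012,0,.065+.112*np.tan(np.deg2rad(35))]
W=T@L; np.save('W.npy',W)
for n in('top','scene'):
    im,d=load(n,'a'); p=pts(n,d); q=lock(W,p)
    m=(abs(q[...,1])<.15)&(abs(q[...,0]+.05)<.07)&(abs(q[...,2])<.08)&(d>0)
    Q=q[m]; lid=Q[(abs(Q[:,2])<.008)&(Q[:,0]<-.03)]; print(n,'lid z',np.median(lid[:,2]),lid[:,2].std())
    k=Q[(Q[:,2]>.036)&(abs(Q[:,0])<.02)]; print('knob',len(k),np.median(k,0),k.min(0),k.max(0),(k.min(0)+k.max(0))/2)
    b=Q[(abs(Q[:,2]-.03)<.004)&(abs(Q[:,0])<.022)&(Q[:,1]<-.0)]; print('block',len(b),b.min(0),b.max(0),np.percentile(b,[5,95],0))
np.set_printoptions(linewidth=250)
im,d=load('top','a'); print(im[180:196,214:236].mean(-1).astype(int)); 
for u,v in((226,187),(226,212)): print(lock(W,P[v,u]),P[v,u])
E
```

```text
((541.688232421875, 284.26104736328125), (71.75061798095703, 300.3735656738281), 81.88752746582031)
yaw 81.88752746582031
[0.53251564 0.2199115  0.        ]
top lid z -0.0002324833985168099 0.002545503927402389
knob 45 [0.00379764 0.02437837 0.0586317 ] [-0.00749006 -0.0329575   0.03684088] [0.00899749 0.0319126  0.06983264] [ 0.00075371 -0.00052245  0.05333676]
block 115 [-0.0173702  -0.06703653  0.0260526 ] [ 0.01857443 -0.03297116  0.03370655] [[-0.01475153 -0.06555974  0.02657234]
 [ 0.01740881 -0.03451767  0.03322504]]
scene lid z -0.0030082998932926264 0.0015456993092708457
knob 51 [-0.00084028  0.01790511  0.05616305] [-0.00733753  0.01359856  0.03648035] [0.00754343 0.02990659 0.06392216] [0.00010295 0.02175257 0.05020126]
block 79 [-0.0165179  -0.06965514  0.02601288] [ 0.0170237  -0.03390789  0.03048107] [[-0.01386093 -0.06833622  0.02614836]
 [ 0.01650277 -0.0364058   0.02957504]]
[[ 86 136 164 152 165 182 173 154 161 173 163 152 163 177 176 175 175 176 174 174 174 174]
 [ 84 135 177 183 186 187 169 136 135 139 138 139 152 162 170 175 175 177 177 174 173 174]
 [109 160 182
[... 707 characters left out ...]
75 175]
 [145 157 187 189 183 162 137 134 135 132 135 135 135 133 133 138 158 175 174 174 175 177]
 [148 149 178 164 153 131 127 135 134 135 135 137 133 135 136 140 158 175 173 174 174 175]
 [147  95  87  82  80  89 115 126 113 113 122 127 133 133 134 146 168 174 176 176 177 175]
 [141  72  67  65  66  84 145 183 161 116  78  77  84 103 120 145 168 174 175 173 173 176]
 [129  69  67  67  65  94 154 185 158 106  65  79 131 170 171 171 175 174 176 174 177 175]
 [129  66  64  66  67 114 170 183 151  98  64  93 146 175 172 175 178 174 176 175 176 175]]
[-0.00520762 -0.04977168  0.02240697] [0.58106703 0.20782116 0.15879099]
[-0.00212818  0.02556879  0.05779907] [0.50397178 0.20085332 0.1895488 ]
```

```bash
cat >> h.py <<'E'
from scipy.spatial.transform import Rotation as Ro
W=np.load('W.npy') if __import__('os').path.exists('W.npy') else None
RL=lambda: W[:3,:3]@np.diag([1,-1,-1.])      # tool square to the lid
def lidp(x,y,z): return (W@[x,y,z,1])[:3]
def cur():
    s=env.get_state(); return np.array(s['tcp_pos']),Ro.from_quat(np.roll(s['orientation'],-1)).as_matrix(),s
def todo(p=None,R=None):
    p0,R0,s=cur(); o=''
    if p is not None: o+=f"dp(tool) {np.round(R0.T@(p-p0)*1000,1)} mm world {np.round((p-p0)*1000,1)} "
    if R is not None: o+=f"rot(tool) {np.round(Ro.from_matrix(R0.T@R).as_rotvec(degrees=True),2)}"
    print(o,'| t',round(s['clock'],2),'j',np.round(s['joint_pos'],2),'F',np.round(s['wrist_force'],1),'gap',round(s['finger_gap'],4), 'lid', np.round(lock(W,p0)*1000,1))
E
python3 - <<'E'
from h import *
R=RL(); yaw=np.array([[R[0,1]]])
t=-R[:,1]*0+np.array([R[0,1],R[1,1],0]); z=np.array([0,0,-1.]); RV=np.stack([np.cross(t,z),t,z],1)
todo(lidp(0,-.015,.14),RV); print(lidp(0,-.015,.14)); todo(lidp(0,-.015,.046),R); print(ray('top',225,187,.168), lock(W,ray('top',225,187,.168)))
E
```

```text
dp(tool) [-418.3 -204.7  -19.4] mm world [ 286.9 -366.7   19.6] rot(tool) [-9.000e-02  5.000e-02  7.222e+01] | t 0.1 j [ 0.98  0.31  0.05  1.3  -0.    1.43] F [-0.3 -0.2  0.7] gap 0.0852 lid [253.  320.8 -61.1]
[0.53772717 0.15017754 0.25810453]
dp(tool) [-401.8 -153.2   57.5] mm world [ 294.5 -313.4  -57.4] rot(tool) [-22.11  30.23  69.82] | t 0.1 j [ 0.98  0.31  0.05  1.3  -0.    1.43] F [-0.3 -0.2  0.7] gap 0.0852 lid [253.  320.8 -61.1]
[0.57975486 0.20888114 0.168     ] [ 0.00078236 -0.04832306  0.02945486]
```

>>> {"method": "play_rows", "body": {"steps": [{"claw": 255,"dp": [0,0,-0.03],"angular": [0,0,0]},{"claw": 255,"dp": [0,0,-0.03],"angular": [0,0,0]},{"claw": 255,"dp": [0,0,-0.03],"angular": [0,0,0]},{"claw": 255,"dp": [0,0,0],"angular": [0,0,7]},{"claw": 255,"dp": [0,0,0],"angular": [0,0,7]},{"claw": 255,"dp": [0,0,0],"angular": [0,0,7]},{"claw": 255,"dp": [0,0,0],"angular": [0,0,7]},{"claw": 255,"dp": [0,0,0],"angular": [0,0,7]}]}}

```text
clock: 0.77
tcp_pos: [0.251, 0.5172, 0.3289]
orientation: [-0.0, 0.509, 0.861, -0.0]
wrist_force: [-0.1, 0.4, 0.7]
finger_gap: -0.0004
```

>>> {"method": "play_rows", "body": {"steps": [{"claw": 255,"dp": [0,0,0],"angular": [0,0,7]},{"claw": 255,"dp": [0,0,0],"angular": [0,0,7]},{"claw": 255,"dp": [0,0,0],"angular": [0,0,7]},{"claw": 255,"dp": [0,0,0],"angular": [0,0,7]},{"claw": 255,"dp": [0,0,0],"angular": [0,0,7]},{"claw": 255,"dp": [0,0,0],"angular": [0,0,2.2]},{"claw": 255,"dp": [0,0,0],"angular": [0,0,0]},{"claw": 255,"dp": [0,0,0],"angular": [0,0,0]}]}}

```text
clock: 1.43
tcp_pos: [0.251, 0.5172, 0.3289]
orientation: [0.0, 0.755, 0.656, -0.0]
wrist_force: [-0.1, -0.0, -0.5]
finger_gap: -0.0001
```

```bash
python3 - <<'E'
from h import *
R=RL(); todo(lidp(0,-.015,.14),R)
E
```

```text
dp(tool) [-323.4  335.1   70.9] mm world [ 286.8 -367.   -70.8] rot(tool) [-0.05 35.04  0.1 ] | t 1.43 j [0.98 0.31 0.26 1.52 0.   2.69] F [-0.1 -0.  -0.5] gap -0.0001 lid [305.1 320.7  12.8]
```

>>> {"method": "play_rows", "body": {"steps": [{"claw": 255,"dp": [-0.027,0.028,0],"angular": [0,0,0]},{"claw": 255,"dp": [-0.027,0.028,0],"angular": [0,0,0]},{"claw": 255,"dp": [-0.027,0.028,0],"angular": [0,0,0]},{"claw": 255,"dp": [-0.027,0.028,0],"angular": [0,0,0]},{"claw": 255,"dp": [-0.027,0.028,0],"angular": [0,0,0]},{"claw": 255,"dp": [-0.027,0.028,0],"angular": [0,0,0]},{"claw": 255,"dp": [-0.027,0.028,0],"angular": [0,0,0]},{"claw": 255,"dp": [-0.027,0.028,0],"angular": [0,0,0]}]}}

```text
clock: 2.1
tcp_pos: [0.4432, 0.2703, 0.3294]
orientation: [-0.0, 0.755, 0.656, 0.0]
wrist_force: [1.6, 0.8, -0.1]
finger_gap: -0.0001
```

>>> {"method": "play_rows", "body": {"steps": [{"claw": 255,"dp": [-0.027,0.028,0],"angular": [0,0,0]},{"claw": 255,"dp": [-0.027,0.028,0],"angular": [0,0,0]},{"claw": 255,"dp": [-0.027,0.028,0],"angular": [0,0,0]},{"claw": 255,"dp": [-0.027,0.028,0],"angular": [0,0,0]},{"claw": 255,"dp": [0,0,0],"angular": [0,7,0]},{"claw": 255,"dp": [0,0,0],"angular": [0,7,0]},{"claw": 255,"dp": [0,0,0],"angular": [0,7,0]},{"claw": 255,"dp": [0,0,0],"angular": [0,7,0]}]}}

```text
clock: 2.77
tcp_pos: [0.5388, 0.1489, 0.3304]
orientation: [-0.159, 0.732, 0.636, 0.186]
wrist_force: [-0.5, -0.2, 0.3]
finger_gap: -0.0004
```

>>> {"method": "play_rows", "body": {"steps": [{"claw": 255,"dp": [0,0,0],"angular": [0,7,0]},{"claw": 255,"dp": [0,0,0],"angular": [0,0,0]},{"claw": 255,"dp": [0,0,0],"angular": [0,0,0]},{"claw": 255,"dp": [0,0,0],"angular": [0,0,0]},{"claw": 255,"dp": [0,0,0],"angular": [0,0,0]},{"claw": 255,"dp": [0,0,0],"angular": [0,0,0]},{"claw": 255,"dp": [0,0,0],"angular": [0,0,0]},{"claw": 255,"dp": [0,0,0],"angular": [0,0,0]}]}}

```text
clock: 3.43
tcp_pos: [0.5381, 0.1502, 0.3297]
orientation: [-0.197, 0.72, 0.626, 0.227]
wrist_force: [0.7, 0.3, -0.1]
finger_gap: -0.0
```

```bash
python3 - <<'E'
from h import *
R=RL(); todo(lidp(0,-.015,.046),R)
E
```

```text
dp(tool) [-41.1  -0.4 152.7] mm world [   7.2   53.4 -148.6] rot(tool) [-0.03  0.02  0.14] | t 3.43 j [-0.19  0.2  -0.02  1.39  0.61  1.51] F [ 0.7  0.3 -0.1] gap -0.0 lid [ 41.1 -15.4 198.7]
```

>>> {"method": "play_rows", "body": {"steps": [{"claw": 255,"dp": [-0.02,0,0.02],"angular": [0,0,0]},{"claw": 255,"dp": [-0.021,0,0.02],"angular": [0,0,0]},{"claw": 255,"dp": [0,0,0.03],"angular": [0,0,0]},{"claw": 255,"dp": [0,0,0.03],"angular": [0,0,0]},{"claw": 255,"dp": [0,0,0.02],"angular": [0,0,0]},{"claw": 255,"dp": [0,0,0.015],"angular": [0,0,0]},{"claw": 255,"dp": [0,0,0.01],"angular": [0,0,0]},{"claw": 255,"dp": [0,0,0.008],"angular": [0,0,0]}]}}

```text
clock: 4.1
tcp_pos: [0.5452, 0.204, 0.1795]
orientation: [-0.198, 0.72, 0.626, 0.227]
wrist_force: [0.4, 0.2, 0.4]
finger_gap: -0.0003
```

>>> {"method": "play_rows", "body": {"steps": [{"claw": 255,"dp": [0,0,0],"angular": [0,0,0]},{"claw": 255,"dp": [0,0,0],"angular": [0,0,0]},{"claw": 255,"dp": [0,-0.005,0],"angular": [0,0,0]},{"claw": 255,"dp": [0,-0.005,0],"angular": [0,0,0]},{"claw": 255,"dp": [0,-0.005,0],"angular": [0,0,0]},{"claw": 255,"dp": [0,-0.005,0],"angular": [0,0,0]},{"claw": 255,"dp": [0,-0.005,0],"angular": [0,0,0]},{"claw": 255,"dp": [0,-0.005,0],"angular": [0,0,0]}]}}

```text
clock: 4.77
tcp_pos: [0.5168, 0.2068, 0.1811]
orientation: [-0.196, 0.72, 0.625, 0.228]
wrist_force: [4.5, -0.7, -0.5]
finger_gap: -0.0002
```

```bash
python3 - <<'E'
from h import *
R=RL(); todo(lidp(0,.035,.046),R); im,d=grab('top','b')
cv2.imwrite('pics/b1.png',cv2.resize(im[140:270,170:280],None,fx=4,fy=4,interpolation=cv2.INTER_CUBIC)[:,:,::-1])
E
```

```text
dp(tool) [  0.8 -21.3   0.4] mm world [-20.9   3.9   0. ] rot(tool) [0.14 0.01 0.09] | t 4.77 j [-0.08  0.21 -0.37  0.94  0.61  1.65] F [ 4.5 -0.7 -0.5] gap -0.0002 lid [-0.7 13.7 46.5]
```

View pics/b1.png

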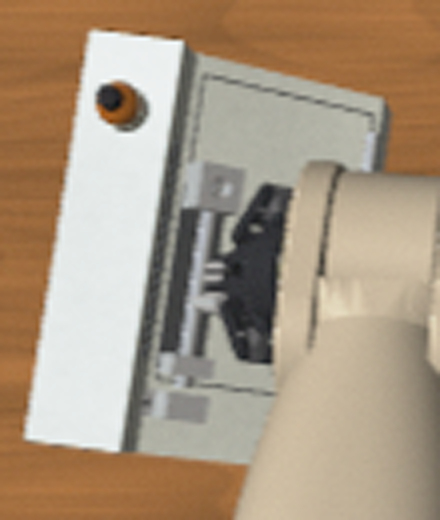

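The fingertips at about (215,270) bear on the knob at about (210,298), with 4.5 N on the wrist. I'll keep pushing.

>>> {"method": "play_rows", "body": {"steps": [{"claw": 255,"dp": [0,-0.004,0],"angular": [0,0,0]},{"claw": 255,"dp": [0,-0.004,0],"angular": [0,0,0]},{"claw": 255,"dp": [0,-0.004,0],"angular": [0,0,0]},{"claw": 255,"dp": [0,-0.004,0],"angular": [0,0,0]},{"claw": 255,"dp": [0,-0.004,0],"angular": [0,0,0]},{"claw": 255,"dp": [0,-0.002,0],"angular": [0,0,0]},{"claw": 255,"dp": [0,0,0],"angular": [0,0,0]},{"claw": 255,"dp": [0,0,0],"angular": [0,0,0]}]}}

```text
clock: 5.48
tcp_pos: [0.4972, 0.2095, 0.1812]
orientation: [-0.195, 0.72, 0.626, 0.229]
wrist_force: [12.6, -1.3, -3.6]
finger_gap: 0.0002
```

>>> {"method": "play_rows", "body": {"steps": [{"claw": 255,"dp": [0,-0.002,0],"angular": [0,0,0]},{"claw": 255,"dp": [0,-0.002,0],"angular": [0,0,0]},{"claw": 255,"dp": [0,-0.002,0],"angular": [0,0,0]},{"claw": 255,"dp": [0,0,0],"angular": [0,0,0]},{"claw": 255,"dp": [0,0,0],"angular": [0,0,0]},{"claw": 255,"dp": [0,0,0],"angular": [0,0,0]},{"claw": 255,"dp": [0,0,0],"angular": [0,0,0]},{"claw": 255,"dp": [0,0,0],"angular": [0,0,0]}]}}

```text
clock: 6.15
tcp_pos: [0.4968, 0.2094, 0.1816]
orientation: [-0.191, 0.719, 0.627, 0.232]
wrist_force: [31.0, 4.1, -16.6]
finger_gap: 0.0001
```

```bash
python3 - <<'E'
from h import *
R=RL(); todo(lidp(0,.045,.046),R)
E
```

```text
dp(tool) [  0.7 -11.1   0.8] mm world [-10.9   2.7  -0.5] rot(tool) [0.81 0.07 0.51] | t 6.15 j [-0.08  0.17 -0.43  0.91  0.61  1.65] F [ 31.    4.1 -16.6] gap 0.0001 lid [-0.6 33.9 47. ]
```

>>> {"method": "play_rows", "body": {"steps": [{"claw": 255,"dp": [0,0.01,0],"angular": [0,0,0]},{"claw": 255,"dp": [0,0.01,0],"angular": [0,0,0]},{"claw": 255,"dp": [0,0,-0.03],"angular": [0,0,0]},{"claw": 255,"dp": [0,0,-0.04],"angular": [0,0,0]},{"claw": 255,"dp": [0,0,-0.04],"angular": [0,0,0]},{"claw": 255,"dp": [0,0,-0.04],"angular": [0,0,0]},{"claw": 255,"dp": [0,0,-0.02],"angular": [0,0,0]},{"claw": 255,"dp": [0,0,0],"angular": [0,0,0]}]}}

```text
clock: 6.82
tcp_pos: [0.4951, 0.1101, 0.3231]
orientation: [-0.196, 0.721, 0.625, 0.228]
wrist_force: [0.9, -0.1, 0.9]
finger_gap: 0.0001
```

```bash
python3 - <<'E'
from h import *
todo()
for n in('top','scene'):
    im,d=grab(n,'c'); q=lock(W,pts(n,d))
    m=(abs(q[...,1])<.15)&(abs(q[...,0])<.02)&(q[...,2]>.036)&(q[...,2]<.07)&(d>0)
    k=q[m]; print(n,len(k), np.median(k,0) if len(k) else 0, np.percentile(k,[3,97],0) if len(k) else 0)
# pin/rack target
print('rack axis; pin target via wells:')
c=np.array([.48406,-.22076]); a=np.deg2rad(9.974); print(c-.06*np.array([np.cos(a),np.sin(a)]))
E
```

```text
| t 6.82 j [-0.29  0.13 -0.11  1.42  0.6   1.4 ] F [ 0.9 -0.1  0.9] gap 0.0001 lid [-1.000e-01  2.160e+01  2.195e+02]
top 39 [0.00539489 0.05553911 0.06146292] [[-0.00482002  0.0490379   0.04007529]
 [ 0.00818346  0.06157568  0.06701937]]
scene 48 [-0.00094468  0.04847991  0.0542034 ] [[-0.00725516  0.04515918  0.03733243]
 [ 0.00677151  0.0586248   0.06299227]]
rack axis; pin target via wells:
[ 0.42496681 -0.23115208]
```

```bash
cat >> h.py <<'E'
def RR():
    a=np.deg2rad(9.974-90); t=np.array([np.cos(a),np.sin(a),0]); z=np.array([0,0,-1.]); return np.stack([np.cross(t,z),t,z],1)
E
python3 - <<'E'
from h import *
todo(np.array([.4255,-.231,.2]),RR())
R=RL(); t=np.array([R[0,1],R[1,1],0]); z=np.array([0,0,-1.]); print(Ro.from_matrix(np.stack([np.cross(t,z),t,z],1).T@RR()).as_rotvec(degrees=True))
E
```

```text
dp(tool) [-354.3  -19.2 -102.5] mm world [ -68.6 -342.7 -119.4] rot(tool) [-21.99 -30.21  69.49] | t 6.92 j [-0.28  0.14 -0.12  1.42  0.6   1.4 ] F [ 0.2  0.  -0.4] gap -0.0001 lid [ -1.1  22.8 215.6]
[ 0.          0.         71.91352747]
```

>>> {"method": "play_rows", "body": {"steps": [{"claw": 100,"dp": [0,0,0],"angular": [0,-7,0]},{"claw": 100,"dp": [0,0,0],"angular": [0,-7,0]},{"claw": 100,"dp": [0,0,0],"angular": [0,-7,0]},{"claw": 100,"dp": [0,0,0],"angular": [0,-7,0]},{"claw": 100,"dp": [0,0,0],"angular": [0,-7,0]},{"claw": 100,"dp": [0,0,0],"angular": [0,0,7]},{"claw": 100,"dp": [0,0,0],"angular": [0,0,7]},{"claw": 100,"dp": [0,0,0],"angular": [0,0,7]}]}}

```text
clock: 7.58
tcp_pos: [0.4928, 0.1139, 0.3172]
orientation: [-0.001, 0.863, 0.506, -0.002]
wrist_force: [-0.3, -0.3, 0.1]
finger_gap: 0.0518
```

>>> {"method": "play_rows", "body": {"steps": [{"claw": 100,"dp": [0,0,0],"angular": [0,0,7]},{"claw": 100,"dp": [0,0,0],"angular": [0,0,7]},{"claw": 100,"dp": [0,0,0],"angular": [0,0,7]},{"claw": 100,"dp": [0,0,0],"angular": [0,0,7]},{"claw": 100,"dp": [0,0,0],"angular": [0,0,7]},{"claw": 100,"dp": [0,0,0],"angular": [0,0,7]},{"claw": 100,"dp": [0,0,0],"angular": [0,0,2]},{"claw": 100,"dp": [0,0,0],"angular": [0,0,0]}]}}

```text
clock: 8.25
tcp_pos: [0.493, 0.1128, 0.3175]
orientation: [-0.0, 0.989, 0.147, -0.002]
wrist_force: [-0.2, 0.2, -0.9]
finger_gap: 0.0518
```

```bash
python3 - <<'E'
from h import *
todo(np.array([.4255,-.231,.2]),RR())
E
```

```text
dp(tool) [-164.3  309.3  117.7] mm world [ -67.5 -343.8 -117.5] rot(tool) [-0.07  0.24  6.99] | t 8.25 j [0.07 0.17 0.05 1.45 0.   2.91] F [-0.2  0.2 -0.9] gap 0.0518 lid [ -1.4  24.  213.5]
```

>>> {"method": "play_rows", "body": {"steps": [{"claw": 100,"dp": [-0.0183,0.0344,0],"angular": [0,0,0]},{"claw": 100,"dp": [-0.0183,0.0344,0],"angular": [0,0,0]},{"claw": 100,"dp": [-0.0183,0.0344,0],"angular": [0,0,0]},{"claw": 100,"dp": [-0.0183,0.0344,0],"angular": [0,0,0]},{"claw": 100,"dp": [-0.0183,0.0344,0],"angular": [0,0,0]},{"claw": 100,"dp": [-0.0183,0.0344,0],"angular": [0,0,0]},{"claw": 100,"dp": [-0.0183,0.0344,0],"angular": [0,0,0]},{"claw": 100,"dp": [-0.0183,0.0344,0],"angular": [0,0,0]}]}}

```text
clock: 8.92
tcp_pos: [0.4333, -0.1947, 0.3183]
orientation: [-0.001, 0.989, 0.148, -0.001]
wrist_force: [-0.0, 0.1, -0.4]
finger_gap: 0.0517
```

>>> {"method": "play_rows", "body": {"steps": [{"claw": 100,"dp": [-0.0183,0.0344,0],"angular": [0,0,0]},{"claw": 100,"dp": [0,0,0],"angular": [0,0,7]},{"claw": 100,"dp": [0,0,0.035],"angular": [0,0,0]},{"claw": 100,"dp": [0,0,0.035],"angular": [0,0,0]},{"claw": 100,"dp": [0,0,0.03],"angular": [0,0,0]},{"claw": 100,"dp": [0,0,0.017],"angular": [0,0,0]},{"claw": 100,"dp": [0,0,0],"angular": [0,0,0]},{"claw": 100,"dp": [0,0,0],"angular": [0,0,0]}]}}

```text
clock: 9.58
tcp_pos: [0.426, -0.2309, 0.2012]
orientation: [-0.002, 0.996, 0.087, -0.001]
wrist_force: [0.7, -0.6, 1.0]
finger_gap: 0.0518
```

```bash
python3 - <<'E'
from h import *
todo(np.array([.4255,-.231,.057]),RR())
E
```

```text
dp(tool) [-1.000e-01  5.000e-01  1.442e+02] mm world [-5.000e-01 -1.000e-01 -1.442e+02] rot(tool) [-0.19  0.15  0.04] | t 9.58 j [-0.66  0.16 -0.25  1.17  0.    2.3 ] F [ 0.7 -0.6  1. ] gap 0.0518 lid [-354.6   41.9  318.8]
```

>>> {"method": "play_rows", "body": {"steps": [{"claw": 100,"dp": [0,0,0.03],"angular": [0,0,0]},{"claw": 100,"dp": [0,0,0.03],"angular": [0,0,0]},{"claw": 100,"dp": [0,0,0.03],"angular": [0,0,0]},{"claw": 100,"dp": [0,0,0.025],"angular": [0,0,0]},{"claw": 100,"dp": [0,0,0.015],"angular": [0,0,0]},{"claw": 100,"dp": [0,0,0.01],"angular": [0,0,0]},{"claw": 100,"dp": [0,0,0.004],"angular": [0,0,0]},{"claw": 100,"dp": [0,0,0],"angular": [0,0,0]}]}}

```text
clock: 10.25
tcp_pos: [0.4274, -0.2325, 0.059]
orientation: [0.0, 0.996, 0.087, 0.0]
wrist_force: [0.1, 0.1, -0.4]
finger_gap: 0.0521
```

>>> {"method": "play_rows", "body": {"steps": [{"claw": 170,"dp": [0,0,0],"angular": [0,0,0]},{"claw": 255,"dp": [0,0,0],"angular": [0,0,0]},{"claw": 255,"dp": [0,0,0],"angular": [0,0,0]},{"claw": 255,"dp": [0,0,0],"angular": [0,0,0]},{"claw": 255,"dp": [0,0,0],"angular": [0,0,0]},{"claw": 255,"dp": [0,0,0],"angular": [0,0,0]},{"claw": 255,"dp": [0,0,0],"angular": [0,0,0]},{"claw": 255,"dp": [0,0,0],"angular": [0,0,0]}], "force": 40}}

```text
clock: 10.92
tcp_pos: [0.4277, -0.2325, 0.06]
orientation: [0.0, 0.996, 0.087, 0.001]
wrist_force: [0.0, 1.3, 6.3]
finger_gap: 0.0169
```

```bash
python3 - <<'E'
from h import *
todo(np.array([.4255,-.231,.057]),RR())
im,d=grab('scene','d'); cv2.imwrite('pics/d1.png',cv2.resize(im[180:290,210:330],None,fx=4,fy=4,interpolation=cv2.INTER_CUBIC)[:,:,::-1])
E
```

```text
dp(tool) [-1.9 -1.8  3. ] mm world [-2.2  1.5 -3. ] rot(tool) [ 0.04 -0.11 -0.04] | t 10.92 j [-0.66  0.28 -0.47  0.82  0.    2.3 ] F [0.  1.3 6.3] gap 0.0169 lid [-436.7   39.9  203.9]
```

View pics/d1.png

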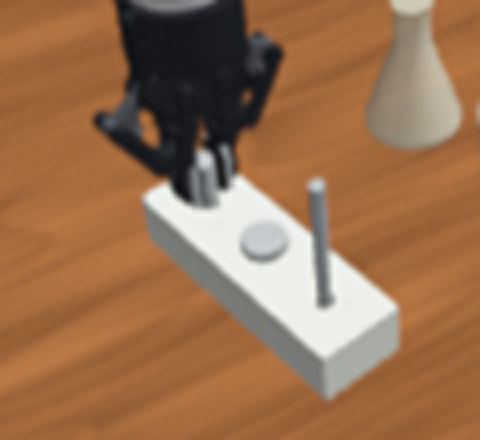

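The picture shows the fingers closed on the pin head at about (205,180). The disc (265,240) and the rod (320,245) haven't moved. I'll lift the pin.

>>> {"method": "play_rows", "body": {"steps": [{"claw": 255,"dp": [0,0,-0.01],"angular": [0,0,0]},{"claw": 255,"dp": [0,0,-0.02],"angular": [0,0,0]},{"claw": 255,"dp": [0,0,-0.03],"angular": [0,0,0]},{"claw": 255,"dp": [0,0,-0.04],"angular": [0,0,0]},{"claw": 255,"dp": [0,0,-0.04],"angular": [0,0,0]},{"claw": 255,"dp": [0,0,-0.04],"angular": [0,0,0]},{"claw": 255,"dp": [0,0,-0.04],"angular": [0,0,0]},{"claw": 255,"dp": [0,0,-0.03],"angular": [0,0,0]}]}}

```text
clock: 11.63
tcp_pos: [0.427, -0.2326, 0.3133]
orientation: [0.002, 0.996, 0.086, 0.002]
wrist_force: [0.9, -0.9, -1.7]
finger_gap: 0.0169
```

```bash
python3 - <<'E'
from h import *
todo(lidp(0,-.0495,.16),RL())
p0,R0,s=cur()
im,d=grab('scene','e'); 
c=env.calibration('scene');T=np.linalg.inv(np.array(c['world_from_camera']))
def proj(p): q=(T@np.append(p,1))[:3]; return q[0]/q[2]*c['fx']+c['cx'],q[1]/q[2]*c['fy']+c['cy']
h=p0-.011*R0[:,2]; u,v=map(int,proj(p0)); print(u,v,'foot',proj(h+.055*R0[:,2]),'head',proj(h))
q=(pts('scene',d)-p0)@R0; m=(abs(q[...,0])<.012)&(abs(q[...,1])<.012)&(q[...,2]>.012)&(q[...,2]<.07)&(d>0)
Q=q[m]; print(len(Q),Q.min(0),Q.max(0)); 
for lo in np.arange(.012,.06,.008):
    k=Q[(Q[:,2]>=lo)&(Q[:,2]<lo+.008)]; print(round(lo,3),len(k),k.mean(0).round(4) if len(k) else '')
print(c['world_from_camera'][:3,2]@R0)
a,b=v-40,u-50; cv2.imwrite('pics/e1.png',cv2.resize(im[a:a+100,b:b+100],None,fx=6,fy=6,interpolation=cv2.INTER_CUBIC)[:,:,::-1]); print(a,b)
E
```

```text
dp(tool) [ 204.1 -336.5   38.3] mm world [143.3 366.5 -38.9] rot(tool) [ 22.2   30.2  -69.52] | t 11.63 j [-0.66  0.12 -0.01  1.43 -0.    2.3 ] F [ 0.9 -0.9 -1.7] gap 0.0169 lid [-291.5   40.7  411.5]
248 141 foot (np.float64(251.21118759828477), np.float64(158.5530363123189)) head (np.float64(248.32663228145594), np.float64(137.2811847722342))
60 [-0.00295369 -0.00602433  0.01364615] [0.00569245 0.00467032 0.05011406]
0.012 7 [0.0029 0.0003 0.0165]
0.02 16 [0.0022 0.0008 0.0234]
0.028 14 [0.0018 0.0004 0.0321]
0.036 14 [0.0027 0.0008 0.0401]
0.044 9 [0.0022 0.0005 0.0478]
0.052 0 
[-0.54609448 -0.55446196  0.62797512]
101 198
```

View pics/e1.png

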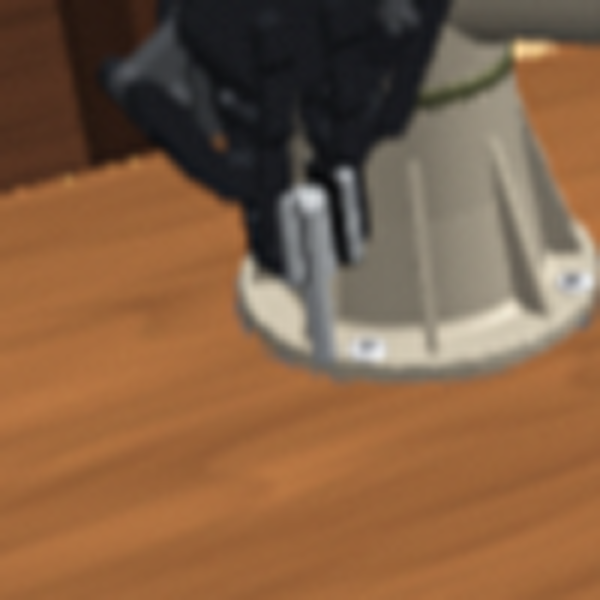

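The pin hangs straight in the jaws, from about (312,195) to its foot at (325,360) in the crop. Depth puts the foot 50 mm ahead of the TCP, which fits. Next is the locker.

>>> {"method": "play_rows", "body": {"steps": [{"claw": 255,"dp": [0.0204,-0.0336,0],"angular": [0,0,0]},{"claw": 255,"dp": [0.0204,-0.0336,0],"angular": [0,0,0]},{"claw": 255,"dp": [0.0204,-0.0336,0],"angular": [0,0,0]},{"claw": 255,"dp": [0.0204,-0.0336,0],"angular": [0,0,0]},{"claw": 255,"dp": [0.0204,-0.0336,0],"angular": [0,0,0]},{"claw": 255,"dp": [0.0204,-0.0336,0],"angular": [0,0,0]},{"claw": 255,"dp": [0.0204,-0.0336,0],"angular": [0,0,0]},{"claw": 255,"dp": [0.0204,-0.0336,0],"angular": [0,0,0]}]}}

```text
clock: 12.35
tcp_pos: [0.5415, 0.0623, 0.3094]
orientation: [0.0, 0.996, 0.086, 0.0]
wrist_force: [0.9, -0.2, -0.9]
finger_gap: 0.0169
```

>>> {"method": "play_rows", "body": {"steps": [{"claw": 255,"dp": [0.0204,-0.0336,0],"angular": [0,0,0]},{"claw": 255,"dp": [0.0204,-0.0336,0],"angular": [0,0,0]},{"claw": 255,"dp": [0,0,0],"angular": [0,0,-7]},{"claw": 255,"dp": [0,0,0],"angular": [0,0,-7]},{"claw": 255,"dp": [0,0,0],"angular": [0,0,-7]},{"claw": 255,"dp": [0,0,0],"angular": [0,0,-7]},{"claw": 255,"dp": [0,0,0],"angular": [0,0,-7]},{"claw": 255,"dp": [0,0,0],"angular": [0,0,-7]}]}}

```text
clock: 13.02
tcp_pos: [0.5698, 0.1337, 0.3091]
orientation: [0.0, 0.898, 0.441, -0.0]
wrist_force: [-0.9, 1.2, -0.8]
finger_gap: 0.0169
```

>>> {"method": "play_rows", "body": {"steps": [{"claw": 255,"dp": [0,0,0],"angular": [0,0,-7]},{"claw": 255,"dp": [0,0,0],"angular": [0,0,-7]},{"claw": 255,"dp": [0,0,0],"angular": [0,0,-7]},{"claw": 255,"dp": [0,0,0],"angular": [0,0,-7]},{"claw": 255,"dp": [0,0,0],"angular": [0,0,-2]},{"claw": 255,"dp": [0,0,0],"angular": [0,7,0]},{"claw": 255,"dp": [0,0,0],"angular": [0,7,0]},{"claw": 255,"dp": [0,0,0],"angular": [0,7,0]}]}}

```text
clock: 13.68
tcp_pos: [0.5703, 0.1345, 0.3104]
orientation: [-0.12, 0.741, 0.645, 0.141]
wrist_force: [0.9, -0.1, -1.4]
finger_gap: 0.0167
```

>>> {"method": "play_rows", "body": {"steps": [{"claw": 255,"dp": [0,0,0],"angular": [0,7,0]},{"claw": 255,"dp": [0,0,0],"angular": [0,7,0]},{"claw": 255,"dp": [0,0,0],"angular": [0,0,0]},{"claw": 255,"dp": [0,0,0],"angular": [0,0,0]},{"claw": 255,"dp": [0,0,0],"angular": [0,0,0]},{"claw": 255,"dp": [0,0,0],"angular": [0,0,0]},{"claw": 255,"dp": [0,0,0],"angular": [0,0,0]},{"claw": 255,"dp": [0,0,0],"angular": [0,0,0]}]}}

```text
clock: 14.35
tcp_pos: [0.5701, 0.1348, 0.3094]
orientation: [-0.197, 0.72, 0.626, 0.227]
wrist_force: [0.4, 0.7, -0.5]
finger_gap: 0.0167
```

```bash
python3 - <<'E'
from h import *
todo(lidp(0.001,-.0495,.1),RL())
E
```

```text
dp(tool) [-19.6   0.3  88.1] mm world [  5.1  34.1 -83.5] rot(tool) [-0.01  0.04  0.16] | t 14.35 j [-0.2   0.27  0.02  1.37  0.61  1.49] F [ 0.4  0.7 -0.5] gap 0.0167 lid [ 20.6 -49.2 188.1]
```

>>> {"method": "play_rows", "body": {"steps": [{"claw": 255,"dp": [-0.01,0,0.02],"angular": [0,0,0]},{"claw": 255,"dp": [-0.0096,0,0.02],"angular": [0,0,0]},{"claw": 255,"dp": [0,0,0.02],"angular": [0,0,0]},{"claw": 255,"dp": [0,0,0.015],"angular": [0,0,0]},{"claw": 255,"dp": [0,0,0.01],"angular": [0,0,0]},{"claw": 255,"dp": [0,0,0.003],"angular": [0,0,0]},{"claw": 255,"dp": [0,0,0],"angular": [0,0,0]},{"claw": 255,"dp": [0,0,0],"angular": [0,0,0]}]}}

```text
clock: 15.02
tcp_pos: [0.575, 0.1681, 0.226]
orientation: [-0.197, 0.72, 0.626, 0.227]
wrist_force: [0.2, 0.3, -0.4]
finger_gap: 0.0164
```

```bash
python3 - <<'E'
from h import *
todo(lidp(0.001,-.0495,.1),RL())
im,d=grab('scene','f'); im2,d2=grab('top','f')
for n,dd in(('scene',d),('top',d2)):
    q=lock(W,pts(n,dd)); m=(abs(q[...,0])<.015)&(abs(q[...,1]+.0495)<.015)&(dd>0)
    Q=q[m]
    for lo in np.arange(.044,.084,.008):
        k=Q[(Q[:,2]>=lo)&(Q[:,2]<lo+.008)]; print(n,round(lo,3),len(k),k.mean(0).round(4) if len(k) else '')
    print('cam dir in lid',np.array(env.calibration(n)['world_from_camera'])[:3,2]@W[:3,:3])
    m=(abs(q[...,2]-.03)<.004)&(abs(q[...,0])<.022)&(abs(q[...,1]+.05)<.025)&(dd>0); print('block',np.percentile(q[m],[2,98],0).round(4).tolist())
A=cv2.resize(im[120:200,365:465],None,fx=4,fy=4,interpolation=cv2.INTER_CUBIC);B=cv2.resize(im2[155:235,190:290],None,fx=4,fy=4,interpolation=cv2.INTER_CUBIC)
cv2.imwrite('pics/f1.png',np.hstack([A,B])[:,:,::-1])
E
```

```text
dp(tool) [0.6 0.1 0.5] mm world [ 0.2  0.7 -0.1] rot(tool) [-0.01  0.01  0.09] | t 15.02 j [-0.14  0.3  -0.14  1.13  0.61  1.57] F [ 0.2  0.3 -0.4] gap 0.0164 lid [  0.4 -49.4 100.5]
scene 0.044 0 
scene 0.052 8 [-0.0035 -0.0522  0.0552]
scene 0.06 7 [-0.0029 -0.0525  0.0642]
scene 0.068 6 [-0.0035 -0.0525  0.0719]
scene 0.076 0 
scene 0.084 3 [-0.0051 -0.0536  0.0883]
cam dir in lid [-0.06985905  0.6885291  -0.72183612]
block [[-0.0159, -0.0685, 0.026], [0.0169, -0.035, 0.0299]]
top 0.044 0 
top 0.052 5 [ 0.001  -0.0477  0.0564]
top 0.06 0 
top 0.068 6 [ 0.0012 -0.0464  0.0708]
top 0.076 3 [ 0.0021 -0.0497  0.0796]
top 0.084 1 [ 0.0054 -0.0476  0.09  ]
cam dir in lid [-0.55801305 -0.10614833 -0.82301517]
block [[-0.0167, -0.0666, 0.0264], [0.0183, -0.0334, 0.0326]]
```

View pics/f1.png

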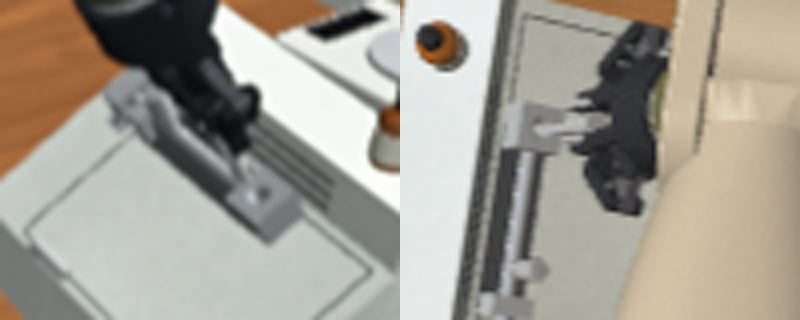

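The left half shows the pin foot at about (245,172), up and left of the bore at (262,190). Both cameras put the pin about 3.5 mm down-slope and 2 to 3 mm along +y from the bore axis. I'll correct that and descend to just above the mouth.

>>> {"method": "play_rows", "body": {"steps": [{"claw": 255,"dp": [0.003,0.002,0],"angular": [0,0,0]},{"claw": 255,"dp": [0,0,0.008],"angular": [0,0,0]},{"claw": 255,"dp": [0,0,0.006],"angular": [0,0,0]},{"claw": 255,"dp": [0,0,0.002],"angular": [0,0,0]},{"claw": 255,"dp": [0,0,0],"angular": [0,0,0]},{"claw": 255,"dp": [0,0,0],"angular": [0,0,0]},{"claw": 255,"dp": [0,0,0],"angular": [0,0,0]},{"claw": 255,"dp": [0,0,0],"angular": [0,0,0]}]}}

```text
clock: 15.78
tcp_pos: [0.5786, 0.1789, 0.2141]
orientation: [-0.197, 0.72, 0.625, 0.227]
wrist_force: [-0.3, 0.2, -0.9]
finger_gap: 0.0166
```

```bash
python3 - <<'E'
from h import *
todo(lidp(0.004,-.0515,.08),RL())
im,d=grab('scene','g'); im2,d2=grab('top','g')
for n,dd in(('scene',d),('top',d2)):
    q=lock(W,pts(n,dd)); m=(abs(q[...,0])<.015)&(abs(q[...,1]+.0495)<.015)&(dd>0)&(q[...,2]>.036)&(q[...,2]<.065)
    print(n,m.sum(),q[m].mean(0).round(4),((q[m].min(0)+q[m].max(0))/2).round(4))
A=cv2.resize(im[135:185,395:455],None,fx=7,fy=7,interpolation=cv2.INTER_CUBIC);B=cv2.resize(im2[165:215,205:255],None,fx=7,fy=7,interpolation=cv2.INTER_CUBIC)
cv2.imwrite('pics/g1.png',np.hstack([A,B])[:,:,::-1])
E
```

```text
dp(tool) [1.2 0.1 4.3] mm world [ 0.6  3.4 -2.9] rot(tool) [-0.   -0.01  0.02] | t 15.78 j [-0.12  0.31 -0.16  1.09  0.61  1.6 ] F [-0.3  0.2 -0.9] gap 0.0166 lid [  2.8 -51.4  84.3]
scene 19 [-0.001  -0.0546  0.0486] [-0.0005 -0.0548  0.0482]
top 14 [ 0.0043 -0.0493  0.0491] [ 0.0052 -0.0511  0.0507]
```

View pics/g1.png

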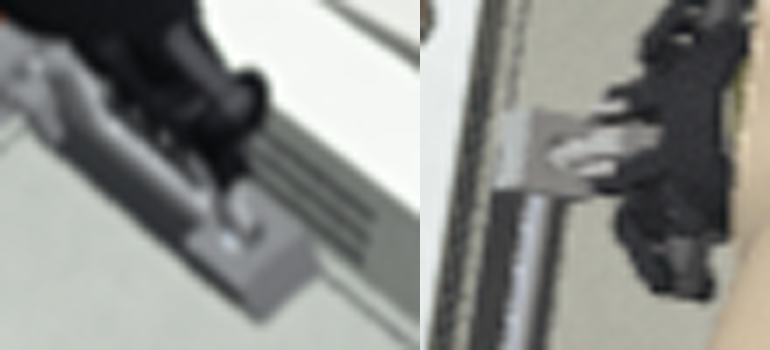

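The foot, at about (235,225) in the left crop, now stands over the bore edge. Both views leave about 1 mm to correct up-slope. I'll insert gently.

>>> {"method": "play_rows", "body": {"steps": [{"claw": 255,"dp": [0.001,0.0005,0],"angular": [0,0,0]},{"claw": 255,"dp": [0,0,0.002],"angular": [0,0,0]},{"claw": 255,"dp": [0,0,0.002],"angular": [0,0,0]},{"claw": 255,"dp": [0,0,0.002],"angular": [0,0,0]},{"claw": 255,"dp": [0,0,0.002],"angular": [0,0,0]},{"claw": 255,"dp": [0,0,0.001],"angular": [0,0,0]},{"claw": 255,"dp": [0,0,0],"angular": [0,0,0]},{"claw": 255,"dp": [0,0,0],"angular": [0,0,0]}]}}

```text
clock: 16.55
tcp_pos: [0.5797, 0.185, 0.2071]
orientation: [-0.197, 0.72, 0.625, 0.227]
wrist_force: [-0.6, 0.7, -1.0]
finger_gap: 0.0163
```

```bash
python3 - <<'E'
from h import *
todo(lidp(0.004,-.0515,.05),RL()); p,R,s=cur(); print('F tool',R.T@s['wrist_force'],'M tool',R.T@s['ft_torque'])
E
```

```text
dp(tool) [ 0.2 -0.2 25.1] mm world [  1.9  14.4 -20.4] rot(tool) [-0.03 -0.    0.02] | t 16.55 j [-0.11  0.31 -0.17  1.07  0.61  1.61] F [-0.6  0.7 -1. ] gap 0.0163 lid [  3.8 -51.7  75.1]
F tool [-0.0485622  -0.68100158  1.17443294] M tool [ 0.01540564 -0.60592754 -0.0451619 ]
```

No contact force with the foot 5 mm below the mouth plane, so it is entering.

>>> {"method": "play_rows", "body": {"steps": [{"claw": 255,"dp": [0,0,0.002],"angular": [0,0,0]},{"claw": 255,"dp": [0,0,0.002],"angular": [0,0,0]},{"claw": 255,"dp": [0,0,0.002],"angular": [0,0,0]},{"claw": 255,"dp": [0,0,0.002],"angular": [0,0,0]},{"claw": 255,"dp": [0,0,0.002],"angular": [0,0,0]},{"claw": 255,"dp": [0,0,0.002],"angular": [0,0,0]},{"claw": 255,"dp": [0,0,0],"angular": [0,0,0]},{"claw": 255,"dp": [0,0,0],"angular": [0,0,0]}]}}

```text
clock: 17.22
tcp_pos: [0.5807, 0.1918, 0.1972]
orientation: [-0.197, 0.72, 0.625, 0.227]
wrist_force: [-0.1, -0.1, -1.5]
finger_gap: 0.0166
```

```bash
python3 - <<'E'
from h import *
todo(lidp(0.004,-.0515,.05),RL()); p,R,s=cur(); print('F tool',R.T@s['wrist_force'],'M tool',R.T@s['ft_torque'])
E
```

```text
dp(tool) [ 0.2 -0.1 13. ] mm world [  0.9   7.6 -10.6] rot(tool) [-0.03 -0.01  0.02] | t 17.22 j [-0.1   0.32 -0.18  1.04  0.61  1.62] F [-0.1 -0.1 -1.5] gap 0.0166 lid [  3.8 -51.7  63. ]
F tool [-0.93081096 -0.11856315  1.17129387] M tool [ 0.00749206 -0.58444179 -0.05156199]
```

>>> {"method": "play_rows", "body": {"steps": [{"claw": 255,"dp": [0,0,0.002],"angular": [0,0,0]},{"claw": 255,"dp": [0,0,0.002],"angular": [0,0,0]},{"claw": 255,"dp": [0,0,0.002],"angular": [0,0,0]},{"claw": 255,"dp": [0,0,0.002],"angular": [0,0,0]},{"claw": 255,"dp": [0,0,0.002],"angular": [0,0,0]},{"claw": 255,"dp": [0,0,0.001],"angular": [0,0,0]},{"claw": 255,"dp": [0,0,0],"angular": [0,0,0]},{"claw": 255,"dp": [0,0,0],"angular": [0,0,0]}]}}

```text
clock: 17.88
tcp_pos: [0.5816, 0.198, 0.1882]
orientation: [-0.197, 0.72, 0.625, 0.227]
wrist_force: [0.4, 0.6, -1.2]
finger_gap: 0.0166
```

>>> {"method": "play_rows", "body": {"steps": [{"claw": 255,"dp": [0,0,0.001],"angular": [0,0,0]},{"claw": 255,"dp": [0,0,0.001],"angular": [0,0,0]},{"claw": 255,"dp": [0,0,0.001],"angular": [0,0,0]},{"claw": 255,"dp": [0,0,0.001],"angular": [0,0,0]},{"claw": 255,"dp": [0,0,0],"angular": [0,0,0]},{"claw": 255,"dp": [0,0,0],"angular": [0,0,0]},{"claw": 255,"dp": [0,0,0],"angular": [0,0,0]},{"claw": 255,"dp": [0,0,0],"angular": [0,0,0]}]}}

```text
clock: 18.55
tcp_pos: [0.582, 0.1996, 0.186]
orientation: [-0.197, 0.721, 0.625, 0.227]
wrist_force: [-4.4, -5.5, 5.4]
finger_gap: 0.0169
```

```bash
python3 - <<'E'
from h import *
todo(lidp(0.004,-.0515,.05),RL()); p,R,s=cur(); print('F tool',R.T@s['wrist_force'],'M tool',R.T@s['ft_torque'])
E
```

```text
dp(tool) [ 0.2 -0.3 -0.7] mm world [-0.4 -0.2  0.7] rot(tool) [ 0.04  0.02 -0.01] | t 18.55 j [-0.08  0.33 -0.2   1.    0.61  1.64] F [-4.4 -5.5  5.4] gap 0.0169 lid [  3.8 -51.8  49.3]
F tool [-1.90173111 -3.55459206 -7.90304783] M tool [ 0.82848079 -0.88855613 -0.01839023]
```

The pin bottomed at the expected depth with an 8 N axial reaction. I'll release and retreat.

>>> {"method": "play_rows", "body": {"steps": [{"claw": 190,"dp": [0,0,0],"angular": [0,0,0]},{"claw": 160,"dp": [0,0,0],"angular": [0,0,0]},{"claw": 130,"dp": [0,0,0],"angular": [0,0,0]},{"claw": 130,"dp": [0,0,0],"angular": [0,0,0]},{"claw": 130,"dp": [0,0,0],"angular": [0,0,0]},{"claw": 130,"dp": [0,0,0],"angular": [0,0,0]},{"claw": 130,"dp": [0,0,-0.01],"angular": [0,0,0]},{"claw": 130,"dp": [0,0,-0.02],"angular": [0,0,0]}]}}

```text
clock: 19.22
tcp_pos: [0.5781, 0.184, 0.2079]
orientation: [-0.199, 0.72, 0.625, 0.226]
wrist_force: [-0.5, 0.2, 0.1]
finger_gap: 0.0416
```

>>> {"method": "play_rows", "body": {"steps": [{"claw": 130,"dp": [0,0,-0.03],"angular": [0,0,0]},{"claw": 130,"dp": [0,0,-0.04],"angular": [0,0,0]},{"claw": 130,"dp": [0,0,-0.04],"angular": [0,0,0]},{"claw": 130,"dp": [0,0,-0.04],"angular": [0,0,0]},{"claw": 130,"dp": [0,0,-0.02],"angular": [0,0,0]},{"claw": 130,"dp": [0,0,0],"angular": [0,0,0]},{"claw": 130,"dp": [0,0,0],"angular": [0,0,0]},{"claw": 130,"dp": [0,0,0],"angular": [0,0,0]}]}}

```text
clock: 19.88
tcp_pos: [0.5657, 0.0869, 0.348]
orientation: [-0.198, 0.72, 0.625, 0.227]
wrist_force: [1.0, -0.7, -0.3]
finger_gap: 0.0421
```

```bash
python3 - <<'E'
from h import *
todo()
im,d=grab('scene','k'); im2,d2=grab('top','k')
for n,dd in(('scene',d),('top',d2)):
    q=lock(W,pts(n,dd)); m=(abs(q[...,0])<.02)&(abs(q[...,1]+.0495)<.02)&(dd>0)&(q[...,2]>.036)&(q[...,2]<.1)
    if m.sum(): print(n,'pin',m.sum(),q[m].mean(0).round(4),q[m].min(0).round(4),q[m].max(0).round(4))
    m=(abs(q[...,0])<.02)&(abs(q[...,1]-.05)<.04)&(dd>0)&(q[...,2]>.036)&(q[...,2]<.07)
    if m.sum(): print(n,'knob',m.sum(),q[m].min(0).round(4),q[m].max(0).round(4))
A=cv2.resize(im[110:210,350:460],None,fx=4,fy=4,interpolation=cv2.INTER_CUBIC);B=cv2.resize(im2[160:260,190:280],None,fx=4,fy=4,interpolation=cv2.INTER_CUBIC)
cv2.imwrite('pics/k1.png',np.hstack([A,B])[:,:,::-1])
E
```

```text
| t 19.88 j [-0.29  0.28  0.14  1.53  0.6   1.39] F [ 1.  -0.7 -0.3] gap 0.0421 lid [  3.4 -51.6 247.3]
scene pin 75 [-0.0032 -0.0547  0.0583] [-0.011  -0.0608  0.039 ] [ 0.0064 -0.0423  0.0697]
scene knob 47 [-0.008   0.0436  0.0363] [0.0075 0.0611 0.0634]
top pin 55 [ 0.001  -0.0484  0.0619] [-0.0112 -0.0566  0.038 ] [ 0.0078 -0.0407  0.075 ]
top knob 39 [-0.0068  0.0484  0.0361] [0.0081 0.0616 0.0673]
```

View pics/k1.png

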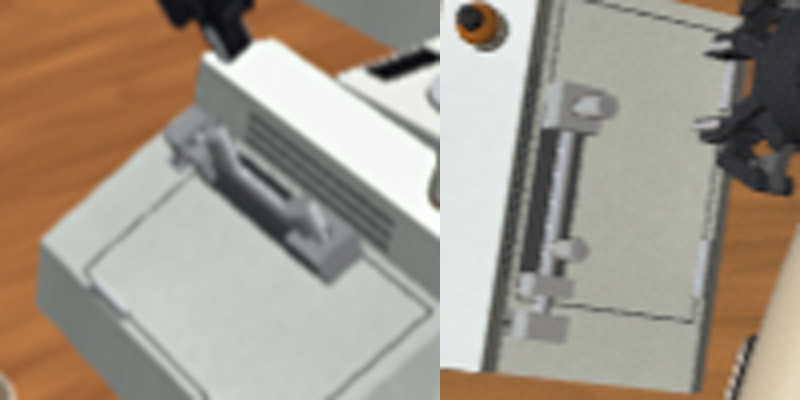

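The final view shows the bolt rod in its keeper at about (545,305) and the pin head seated in the block at about (595,107). In the scene view the head top is 69.7 mm out from the lid, against 70 mm expected. The gripper is clear of everything, so I'll hand in.

```bash
python3 -c "
from workcell import env; print(env.hand_in())"
```

```text
the job is handed in; nothing more can be done
None
```

The locker is locked: the bolt is fully home in its keeper, and the locking pin is seated in the bore behind it and released. I handed the job in at about 20 s of the 54 s; no verdict was reported.

- **Bolt:** I pushed it with closed fingers to its hard stop, at about 31 N. Afterwards the top view had the handle about 55 mm along the slide line, as expected for fully home. The scene camera read about 3 mm less, in line with its offset throughout.
- **Pin:** It slid in with almost no side force and bottomed at the expected depth with about 8 N. After release the scene view put the head top 69.7 mm out from the lid, against 70 mm expected. The top view read up to 75 mm, but it also reads the handle about 3 mm too high.
- **Alignment:** Before insertion both cameras showed the pin about 3.5 mm off the bore axis. I corrected this in two small steps.
- **Other things:** The rack's disc and rod looked in place when I gripped the pin, and I saw no contact with anything else. I did not measure the other items again at the end.

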